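Set the sample vise to its gauge mark with the knurled wheel

ROBOT

A 6-joint arm with a two-finger parallel gripper is mounted at the origin on the work surface. World frame = base frame: x ahead of the robot, y to its left, z up, the work surface at z = 0. Lengths are in m, angles in rad, forces in N, time in s.
With the tool pointing down it reaches from about 0.425 to 0.95 m from the base axis. Payload 3.5 kg.
Tool frame: the origin (TCP) lies on the centre line of the jaws, within the pads' length; the fingertips stand 14 mm ahead of it and the grasp point (between the pads) lies 5 mm behind it (ctrl.finger_overhang is the distance from the TCP to the fingertips, in m); z points along the fingers, y is the line along which they close (so a half turn about z gives the same grasp; the last joint's range is limited). The gripper opens to 85 mm and grips with 20 to 120 N. Pads are 22 mm wide; open, the fingers measure 114 mm over their backs; the gripper's body (76 mm by 85 mm) begins 54 mm behind the grasp point. The pads swing forward as they close: fully open they stand 13 mm farther back than shut.
Start: joints at [0.977, 0.286, 1.577, -0, 1.279, -0.15], TCP at [0.29, 0.61, 0.245] pointing down, gripper open.
Joint ranges: [-2.77, 2.77], [-0.9, 2.22], [0.21, 2.48], [-1.53, 4.67], [0.24, 2.81], [-2.84, 2.84]. Speed limits (rad/s): [2.79, 2.79, 3.14, 3.14, 3.14, 3.14].

INTERFACE

Orientations are given as a unit quaternion [x, y, z, w].
In Python, from plant import ctrl gives the robot as it stands.
- The arm moves only by the tool send_rows, never from a script. Its argument "moves" is text: rows parted by semicolons, each of 7 numbers parted by spaces: the turn, a rotation vector about the tool's x, y, z in units of 360 degrees (1.0 is 360 degrees), then the shift along the tool's x, y, z in units of 20 cm (1.0 is 20 cm), then the gripper's target within -1 to 1 (fully open at 1, half-way at 0, shut at -1). A call has 1 to 12 rows; each row is the pose to reach, as a shift and turn from the pose commanded when the call began, along the tool's axes at that moment, turning the shorter way round; what a row does not reach only later rows make up. A row lasts 1/8 s, in which the tool goes at most 62.5 mm and 10.7 degrees, less where a joint would pass 70% of its speed; a pose out of reach is approached as far as the arm can. A call with a number of a shift or a turn outside -1 to 1 is refused whole. A call with a gripper value outside its range is refused whole. The fingers move at their own pace and stop on an object; "newtons" is the grip in N (left out, the last holds). Time passes only in rows, so rows that repeat a pose let the fingers close. It gives the time, the measured TCP pose, the force, the opening and the grip force at its end, in the units of the state.
- ctrl.get_state(): the state, without advancing time (a new reading comes with each control period).
- ctrl.read_camera(name): name is "scene" or "side" or "wrist"; returns a dict with "image" (384x512x3 uint8, red, green, blue), "fovy" (degrees; the focal length in pixels is half the picture's height over the tangent of half this angle, whatever the lens; pixels are square), "cx", "cy" (the principal point, pixels), "distortion" ([k1, k2, p1, p2, k3] as OpenCV has them; the pictures are not rectified), "extrinsics" (4x4, takes a point from camera to world coordinates). Camera axes: x right, y up, looking along -z (the intrinsics and any distortion apply to the point x, -y, -z); pixel columns grow to the right and rows downward; lengths in m; the calibration is good to about 2 mm. A picture is of the moment at which its call begins. There is no depth.
- ctrl.sign_off(): hands the job in; it is judged then, once.
The state is a dict: "time": time; "qpos": joint angles; "dq": joint speeds; "joint_efforts": joint torques, N m; "eef_pos": TCP position; "tcp_rot": TCP orientation; "contact_force": force on the tool from outside, world axes, zero at the start; "wrist_torque": the same for the moment, N m; "opening": opening from 0.0 (shut) to 1.0 (fully open); "finger_force": force on a finger pad.
Only numpy, scipy, OpenCV 4.12 (cv2) and the standard library are available. Lean on these libraries where they do the work, as an engineer would, in place of code of your own. Each camera call takes 0.05 s, during which the arm holds its last target. There are 200 camera calls.

TASK

Set the opening of the spectrometer's sample vise: with a fingertip, roll the knurled wheel so that the jaw creeps toward the fixed block, stroke after stroke, until the jaw's front face is level with the gauge mark (the thin steel fin beside the track), then take the finger away. Move the jaw only by its wheel, do not push it directly; grasp nothing and leave the loose things about the vise where they are.

Things in the scene. Friction and masses are not known exactly. Their poses are not given: they have to be found in the camera images.
- vise: The vise, fixed to the table: a grey box 130 (x) x 340 (y, from -160 to +180) mm, steel deck 60 mm above the table. Origin on the table under it, z up; its y axis runs along the track from the wheel (y = -105 mm) past the jaw to the fixed block (56 x 22 x 46 mm on the deck, inner face at y = +100 mm).
- wheel: The knurled steel wheel, 70 mm in diameter, 26 mm wide, axle level along the vise's x; origin at its centre (turns with it). It stands 11 mm out between the two black rails. Rolling its top toward the vise's +y moves the jaw to +y, 14 mm per radian (0.4 mm per mm rolled at the rim); rolling back moves it back. Friction at the rim about 1 N; it stays where it is left.
- wheel_top (a point): Topmost point of the wheel, mid width, 88 mm above the table when not pressed. Wheel, jaw and their two black rails (44 mm over both, tops 77 mm above the table) sit on one sprung carrier: pressed on the wheel from above it all sinks up to 8 mm (starts at about 1.5 N, 5 N at 5 mm, 7 N at 8 mm, then a hard stop). This point sinks too, does not turn.
- jaw: The sliding jaw, an aluminium block 50 (x) x 26 (y) x 26 (z) mm riding on the two rails, its top 104 mm above the table; origin at deck height under its front face. It is geared to the wheel and moves along the vise's y.
- jaw_face (a point): Middle of the top edge of the jaw's front face (the face toward the fixed block, +y of the vise), 104 mm above the table.
- gauge: The gauge mark: a thin dark steel fin, 26 (x) x 3 (y) x 46 (z) mm with a small foot, fixed on the deck beside the track, on the vise's +x side (fin centre 42 mm from the track's middle). Origin on the deck under the middle of the fin, axes parallel to the vise's; its y = 0 plane is the mark. At the start the jaw's front face stands 22 to 46 mm short of it.
- blank: Loose steel sample disc, 36 mm in diameter, 18 mm high, lying on the deck beyond the fixed block; origin under its centre. Leave it.
- jar: Loose amber jar, 48 mm in diameter, 65 mm high, on the table past the wheel end of the vise; origin under its centre. Leave it.
- brush: Loose cleaning brush lying on the table on the vise's +x side; origin on its underside. Leave it.
- case: Loose wooden case 80 x 110 x 50 mm on the table past the fixed-block end; origin under its centre. Leave it.

How it is judged:
On the way, in this order (a step that is already met when the one before it is completed fails the run):
1. a fingertip presses on the wheel (contact force between the fingers and wheel above 0.5 N), for 0.1 s.
2. the jaw's front face has come to the gauge mark (y of jaw_face in the frame of gauge between -0.0025 and 0.0025 m), for 0.2 s.
At the end, for the whole second after the job is handed in: The jaw's front face stands within 2.5 mm of the middle plane of the gauge fin, at rest (all of step 2 and linear speed of jaw below 0.003 m/s); the robot touches nothing.
It fails at once if the robot pushes the jaw itself (contact force between any of the fingers, the arm and jaw above 1 N).
It fails at once if a loose thing is moved or lifted (distance of any of blank, jar, brush, case from where it was at the start of the episode above 0.015 m).
It also fails if it takes over 48 s, if anything falls off the work surface, if the arm or the gripper's body presses on something with over 40 N, if the wrist force passes 120 N, or if a joint passes its speed limit or range.

## Working session

There is one attempt and no reset: what is moved stays moved. The work goes in short steps, Python scripts to look and compute and a tool call to move; the robot and the scene stay as the last step left them, time stands still between calls to the robot, and variables do not carry over. Pictures are saved under pics/ and viewed, at most 10 in all, crops included, and the job is handed in when it is done.

Besides the shell and the picture viewer there is one more tool, called after "Request:" as name(argument=value, ...) on one line, values as JSON. send_rows: Moves the arm, as the interface text tells. Its arguments: {"type":"object","properties":{"moves":{"type":"string"},"newtons":{"type":"number"}},"required":["moves"]}

```bash
mkdir -p pics; ls; cat > h.py <<'E'
import numpy as np, cv2
from plant import ctrl
def cam(n,save=None):
    c=ctrl.read_camera(n)
    if save: cv2.imwrite('pics/'+save,c['image'][:,:,::-1])
    return c
def K(c):
    f=c['image'].shape[0]/2/np.tan(np.radians(c['fovy'])/2)
    return np.array([[f,0,c['cx']],[0,f,c['cy']],[0,0,1.]])
def ray(c,px):
    p=cv2.undistortPoints(np.array([[px]],float),K(c),np.array(c['distortion'],float))[0,0]
    E=np.array(c['extrinsics']); d=E[:3,:3]@np.array([p[0],-p[1],-1.]); return E[:3,3],d/np.linalg.norm(d)
def atz(c,px,z):
    o,d=ray(c,px); return o+d*(z-o[2])/d[2]
def proj(c,P):
    E=np.linalg.inv(np.array(c['extrinsics'])); q=(E[:3,:3]@np.atleast_2d(P).T).T+E[:3,3]; q=q*[1,-1,-1]
    return cv2.projectPoints(q,np.zeros(3),np.zeros(3),K(c),np.array(c['distortion'],float))[0][:,0]
def tri(*cp):
    A=np.zeros((3,3));b=np.zeros(3)
    for c,px in cp:
        o,d=ray(c,px);M=np.eye(3)-np.outer(d,d);A+=M;b+=M@o
    return np.linalg.solve(A,b)
E
python3 - <<'E'
from h import *
import pickle
d={n:cam(n,n+'0.png') for n in('scene','side','wrist')}
pickle.dump(d,open('v0.pkl','wb'))
cv2.imwrite('pics/both0.png',cv2.resize(np.vstack([d['scene']['image'],d['side']['image']])[:,:,::-1],None,fx=.78,fy=.78))
print(ctrl.get_state())
for n in d: print(n,d[n]['extrinsics'],d[n]['fovy'],d[n]['distortion'])
E
```

```text
pics
{'time': 0.15, 'qpos': array([ 9.77010795e-01,  2.86987875e-01,  1.57784559e+00, -2.28825710e-06,
        1.27859582e+00, -1.49996690e-01]), 'dq': array([-0.00175968, -0.00300017, -0.00423995,  0.00065113,  0.00131916,
       -0.00086703]), 'joint_efforts': array([ 5.04228283e-04, -4.06602752e+01, -2.93141663e+01, -1.31106990e-04,
        3.89248948e-03,  7.25687563e-07]), 'eef_pos': array([0.28951756, 0.60921957, 0.24424513]), 'tcp_rot': array([ 2.20077575e-01,  9.75481941e-01, -8.55942746e-04, -3.32676526e-04]), 'contact_force': array([-0.21194504, -0.41246796,  0.447842  ]), 'wrist_torque': array([-0.02696152, -0.00142936,  0.01903415]), 'finger_force': 0.0, 'opening': 1.0005271143748709}
scene [[-0.03358353 -0.77900128  0.62612232  1.35154195]
 [ 0.99937429 -0.01921813  0.02969318  0.11421925]
 [-0.01109812  0.62672775  0.77915926  1.02664778]
 [ 0.          0.          0.          1.        ]] 42.49468484309627 [-0.14168336  0.          0.          0.          0.        ]
side [[-0.99560685  0.05857219 -0.07304991  0.54452663]
 [-0.09299459 -0.70946137  0.69858183  0.79054016]
 [-0.01090862  0.7023061   0.7117915   0.81026782]
 [ 0.          0.          0.          1.        ]] 43.500448055279435 [-0.20960251  0.          0.          0.          0.        ]
wrist [[ 0.42965125 -0.8595469  -0.27672899  0.2187431 ]
 [ 0.90299192  0.40818895  0.134117    0.64305127]
 [-0.00232214 -0.30750758  0.9515428   0.37267021]
 [ 0.          0.          0.          1.        ]] 70.76592484404492 [-0.02124124  0.          0.          0.          0.        ]
```

View pics/both0.png

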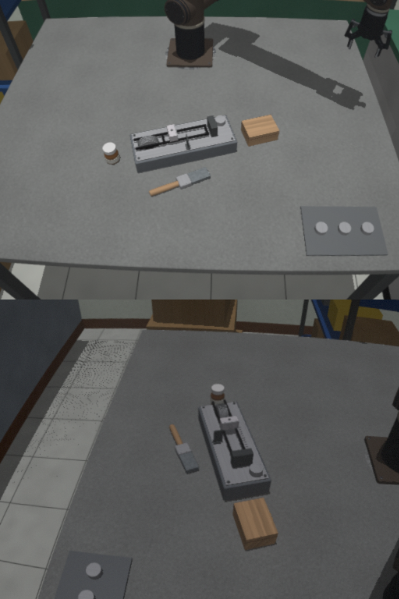

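View pics/wrist0.png

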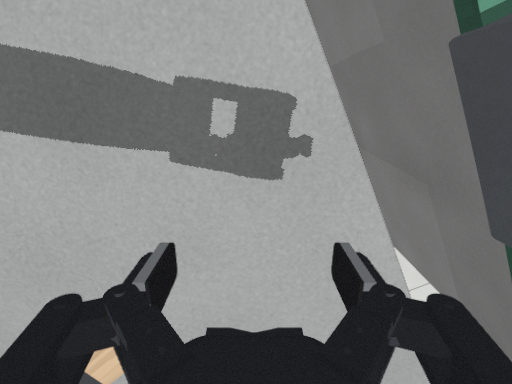

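The vise shows around scene (237,180) and side (300,190), with the wheel end at world -y. The jar, brush and case sit around it. Next I'll enlarge both.

```bash
python3 - <<'E'
from h import *
import pickle
d=pickle.load(open('v0.pkl','rb'))
a=cv2.resize(d['scene']['image'][140:220,155:315],None,fx=5,fy=5,interpolation=cv2.INTER_CUBIC)
b=cv2.resize(d['side']['image'][105:260,240:360],None,fx=5,fy=5,interpolation=cv2.INTER_CUBIC)[:600]
cv2.imwrite('pics/c_scene.png',a[:,:,::-1]);
b=cv2.resize(d['side']['image'][120:260,240:360],None,fx=4.25,fy=4.25,interpolation=cv2.INTER_CUBIC)
cv2.imwrite('pics/c_side.png',b[:,:,::-1])
E
```

```text
(no output)
```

View pics/c_scene.png

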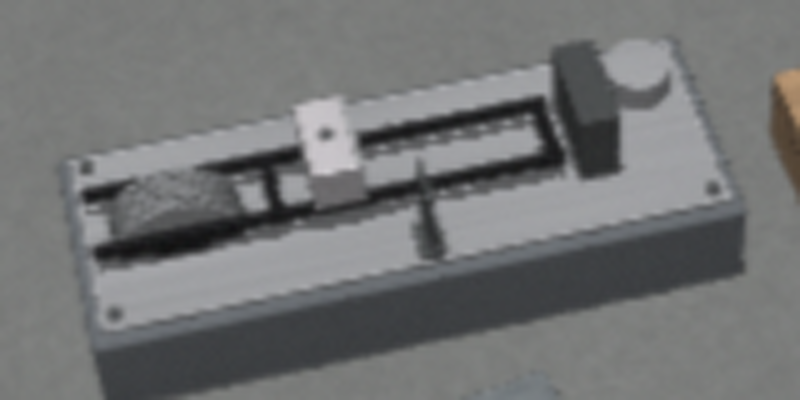

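View pics/c_side.png

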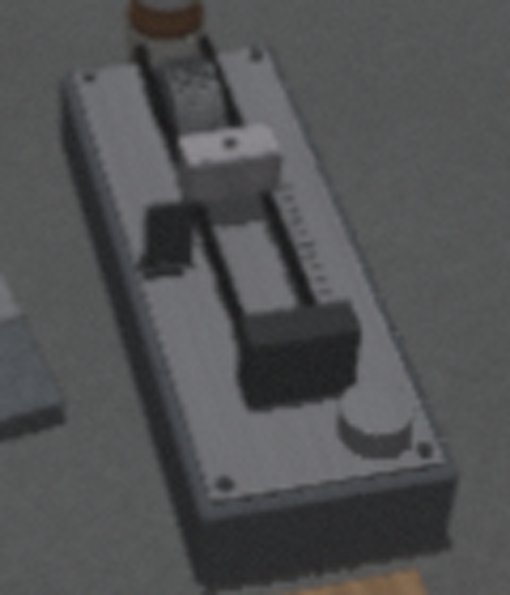

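```bash
cat > fit.py <<'E'
from h import *
import pickle
from scipy.optimize import least_squares
d=pickle.load(open('v0.pkl','rb'))
S=lambda x,y:((x+.5)/5-.5+155,(y+.5)/5-.5+140)
D=lambda x,y:((x+.5)/4.25-.5+240,(y+.5)/4.25-.5+120)
obs=[]
def add(cam,f,pts,P): 
    for a,b in zip(pts,P): obs.append((cam,f(*a),b))
deck=[(-65,-160,60),(65,-160,60),(65,180,60),(-65,180,60)]
add('scene',S,[(63,162),(97,345),(743,205),(670,40)],[p+(0,) for p in deck])
add('side',D,[(270,50),(65,75),(200,512),(455,470)],[p+(0,) for p in deck])
bl=[(-28,100,106,0),(-28,122,106,0),(28,122,106,0),(28,100,106,0)]
add('scene',S,[(553,45),(597,40),(620,112),(583,120)],bl)
add('side',D,[(350,303),(360,340),(243,345),(243,315)],bl)
jw=[(-25,-26,104,1),(-25,0,104,1),(25,0,104,1),(25,-26,104,1)]
add('scene',S,[(293,103),(345,95),(362,168),(312,178)],jw)
add('side',D,[(270,125),(282,154),(187,166),(178,137)],jw)
g=[(29,0,106,2),(55,0,106,2)]
add('scene',S,[(420,160),(430,197)],g); add('side',D,[(195,203),(148,205)],g)
def pts(p):
    c,s=np.cos(p[2]),np.sin(p[2]); out=[]
    for o in obs:
        x,y,z,k=o[2]; y=y/1e3+[0,p[3],p[4]][k]; x/=1e3
        out.append((p[0]+c*x-s*y,p[1]+s*x+c*y,z/1e3+p[5]))
    return np.array(out)
def res(p):
    q=pts(p); return np.concatenate([proj(d[o[0]],P)[0]-o[1] for o,P in zip(obs,q)])
r=least_squares(res,[.55,.1,.2,.0,.05,0],loss='soft_l1')
print(r.x.round(4)); print(r.fun.reshape(-1,2).round(1).tolist())
p=r.x;c,s=np.cos(p[2]),np.sin(p[2])
print('wheel',p[0]+s*.105,p[1]-c*.105)
E
python3 fit.py
```

```text
[ 0.5297 -0.0017  0.2859 -0.0111  0.0163 -0.0016]
[[-1.2, -1.5], [-1.1, 0.4], [1.8, 0.9], [1.8, -1.6], [1.3, -2.7], [-1.1, -2.1], [0.1, 0.8], [1.9, 0.3], [0.2, 0.8], [-0.4, 0.2], [1.0, 1.4], [-0.1, 1.5], [0.1, -1.0], [0.9, -2.2], [1.9, 0.7], [-0.9, 0.1], [0.1, 0.8], [-0.2, 0.4], [0.4, 0.2], [0.2, 0.3], [0.0, -0.6], [0.3, 0.1], [0.8, 0.2], [0.2, -0.5], [-0.0, 0.3], [0.3, 0.7], [0.2, -0.6], [-0.5, 0.5]]
wheel 0.5593423302576973 -0.10242493117583973
```

Request:
send_rows(moves="0 0 0 -0.95 -0.9 0 -1;0 0 0 -0.95 -0.9 0 -1;0 0 0 -0.95 -0.9 0 -1;0 0 0 -0.95 -0.9 0 -1;0 0 0 -0.95 -0.9 0 -1;0 0 0 -0.95 -0.9 0 -1")

```text
time: 0.9
eef_pos: [0.3843, 0.3651, 0.2453]
tcp_rot: [0.221, 0.975, 0.0, -0.0]
contact_force: [0.5, -0.2, -0.1]
opening: -0.001
finger_force: 0.0
```

Request:
send_rows(moves="0 0 0 -0.95 -0.9 0 -1;0 0 0 -0.95 -0.9 0 -1;0 0 0 -0.95 -0.9 0 -1;0 0 0 -0.95 -0.9 0 -1;0 0 0 -0.95 -0.9 0 -1;0 0 0 -0.95 -0.9 0 -1")

```text
time: 1.65
eef_pos: [0.4786, 0.1221, 0.2452]
tcp_rot: [0.22, 0.975, 0.0, -0.0]
contact_force: [-0.2, 0.1, -0.3]
opening: 0.001
finger_force: 0.0
```

Request:
send_rows(moves="0 0 0.134 -0.84 -0.835 0.2 -1;0 0 0.134 -0.84 -0.835 0.2 -1;0 0 0.134 -0.84 -0.835 0.2 -1;0 0 0.134 -0.84 -0.835 0.2 -1;0 0 0.134 -0.84 -0.835 0.2 -1;0 0 0.134 -0.84 -0.835 0.2 -1;0 0 0.134 -0.84 -0.835 0.2 -1;0 0 0.134 -0.84 -0.835 0.2 -1")

```text
time: 2.65
eef_pos: [0.5585, -0.1002, 0.2056]
tcp_rot: [0.598, 0.801, 0.0, 0.0]
contact_force: [-0.1, 0.9, 0.7]
opening: 0.002
finger_force: 0.0
```

```bash
python3 - <<'E'
from h import *
import pickle
c=cam('wrist','w1.png'); pickle.dump(c,open('w1.pkl','wb'))
s=ctrl.get_state();print(s['time'],s['eef_pos'],s['tcp_rot'],s['contact_force'],s['opening'])
E
```

```text
2.7 [ 0.55850651 -0.10053274  0.20560914] [5.98587516e-01 8.01057384e-01 8.46938757e-05 2.11567187e-04] [-0.16219914  0.34031259 -0.07765401] 5.88535033555913e-05
```

View pics/w1.png

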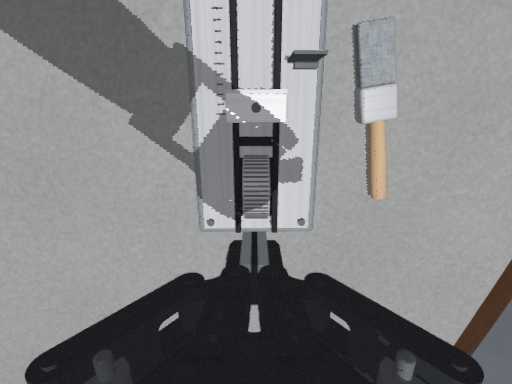

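The wrist view is clear. The wheel spans cols 242-270, rows 153-218, with the jaw top at rows 90-122 and the gauge fin top at about row 52, cols 290-327. Now a zoom for the edges.

```bash
python3 - <<'E'
from h import *
c=cv2.imread('pics/w1.png')[30:240,180:340]
cv2.imwrite('pics/w1c.png',cv2.resize(c,None,fx=2.85,fy=2.85,interpolation=cv2.INTER_CUBIC))
E
```

```text
(no output)
```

View pics/w1c.png

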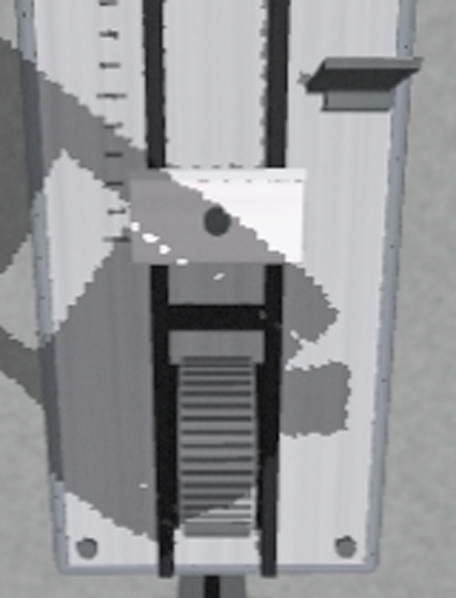

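```bash
cat >> fit.py <<'E'
d['w']=pickle.load(open('w1.pkl','rb'))
W=lambda x,y:((x+.5)/2.85-.5+180,(y+.5)/2.85-.5+30)
p=r.x
def loc(P,p=p):
    c,s=np.cos(p[2]),np.sin(p[2]); a=P-[p[0],p[1],0]; return np.array([c*a[0]+s*a[1],-s*a[0]+c*a[1],P[2]])*1e3
if __name__=='__main__':
    for n,px,z in [('corner-',(58,570),.06),('corner+',(378,570),.06),('jawL',(131,170),.104),('jawR',(306,169),.104),('jawbL',(131,262),.104),('jawbR',(304,263),.104),('finfarR',(421,58),.106),('finfarL',(330,58),.106),('wheelend-',(215,536),.077),('wheelend+',(218,358),.077),('wheelmid',(217,450),.088),('footback',(360,110),.062)]:
        P=atz(d['w'],W(*px),z); print(n,P.round(4),loc(P).round(1))
    print('cam',loc(np.array(d['w']['extrinsics'])[:3,3]), 'tcp',loc(np.array([.5585,-.1005,.2056])))
E
python3 fit.py
```

```text
[ 0.5297 -0.0017  0.2859 -0.0111  0.0163 -0.0016]
[[-1.2, -1.5], [-1.1, 0.4], [1.8, 0.9], [1.8, -1.6], [1.3, -2.7], [-1.1, -2.1], [0.1, 0.8], [1.9, 0.3], [0.2, 0.8], [-0.4, 0.2], [1.0, 1.4], [-0.1, 1.5], [0.1, -1.0], [0.9, -2.2], [1.9, 0.7], [-0.9, 0.1], [0.1, 0.8], [-0.2, 0.4], [0.4, 0.2], [0.2, 0.3], [0.0, -0.6], [0.3, 0.1], [0.8, 0.2], [0.2, -0.5], [-0.0, 0.3], [0.3, 0.7], [0.2, -0.6], [-0.5, 0.5]]
wheel 0.5593423302576973 -0.10242493117583973
corner- [ 0.5164 -0.1689  0.06  ] [ -60.  -156.7   60. ]
corner+ [ 0.6367 -0.1334  0.06  ] [  65.5 -156.5   60. ]
jawL [ 0.5115 -0.0197  0.104 ] [-22.6 -12.1 104. ]
jawR [ 0.5584 -0.0055  0.104 ] [ 26.4 -11.7 104. ]
jawbL [ 0.5178 -0.0439  0.104 ] [-23.3 -37.2 104. ]
jawbR [ 0.566 -0.03   0.104] [ 26.8 -37.4 104. ]
finfarR [0.5789 0.0297 0.106 ] [ 56.   16.3 106. ]
finfarL [0.5555 0.0227 0.106 ] [ 31.6  16.1 106. ]
wheelend- [ 0.5691 -0.1306  0.077 ] [   1.4 -134.8   77. ]
wheelend+ [ 0.5516 -0.0682  0.077 ] [  2.3 -70.   77. ]
wheelmid [ 0.5595 -0.0961  0.088 ] [  1.9 -99.   88. ]
footback [0.5735 0.0202 0.062 ] [48.2  8.6 62. ]
cam [-1.02027865e-01 -2.40824456e+01  3.34151723e+02] tcp [  -0.26521273 -102.91564338  205.6       ]
```

Request:
send_rows(moves="0 0 0 -0.05 0.01 0.4 -1;0 0 0 -0.05 0.01 0.45 -1;0 0 0 -0.05 0.01 0.49 -1;0 0 0 -0.05 0.01 0.51 -1;0 0 0 -0.05 0.01 0.525 -1;0 0 0 -0.05 0.01 0.535 -1;0 0 0 -0.05 0.01 0.54 -1;0 0 0 -0.05 0.01 0.54 -1")

```text
time: 3.7
eef_pos: [0.5642, -0.1109, 0.0986]
tcp_rot: [0.6, 0.8, 0.001, 0.001]
contact_force: [0.3, 1.7, 3.8]
opening: -0.001
finger_force: 1.9
```

Request:
send_rows(moves="0 0 0 0.02 0 0 -1;0 0 0 0.04 0 0 -1;0 0 0 0.06 0 0 -1;0 0 0 0.08 0 0 -1;0 0 0 0.1 0 0 -1;0 0 0 0.1 0 0 -1")

```text
time: 4.45
eef_pos: [0.5573, -0.0907, 0.0972]
tcp_rot: [0.599, 0.8, 0.0, -0.001]
contact_force: [1.7, 1.8, 4.3]
opening: -0.001
finger_force: 2.3
```

Request:
send_rows(moves="0 0 0 0.1 0 -0.05 -1;0 0 0 0.1 0 -0.1 -1;0 0 0 0.05 0 -0.35 -1;0 0 0 0 0 -0.5 -1;0 0 0 0 0 -0.5 -1")

```text
time: 5.08
eef_pos: [0.5588, -0.0924, 0.2006]
tcp_rot: [0.6, 0.8, 0.001, 0.003]
contact_force: [-0.4, -0.3, -0.5]
opening: 0.002
finger_force: 0.0
```

I slipped there: rows are relative to each call's start, so the lift carried the finger a further 20 mm forward. I'll check what the jaw did.

```bash
cat > look.py <<'E'
from h import *
import pickle,sys
n=sys.argv[1]
c=cam('wrist',n+'.png'); pickle.dump(c,open(n+'.pkl','wb'))
x0,y0=[int(v) for v in sys.argv[2:4]]
cv2.imwrite('pics/%sc.png'%n,cv2.resize(c['image'][y0:y0+150,x0:x0+200,::-1],None,fx=4,fy=4,interpolation=cv2.INTER_CUBIC))
E
python3 look.py w2 180 0
```

```text
(no output)
```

View pics/w2c.png

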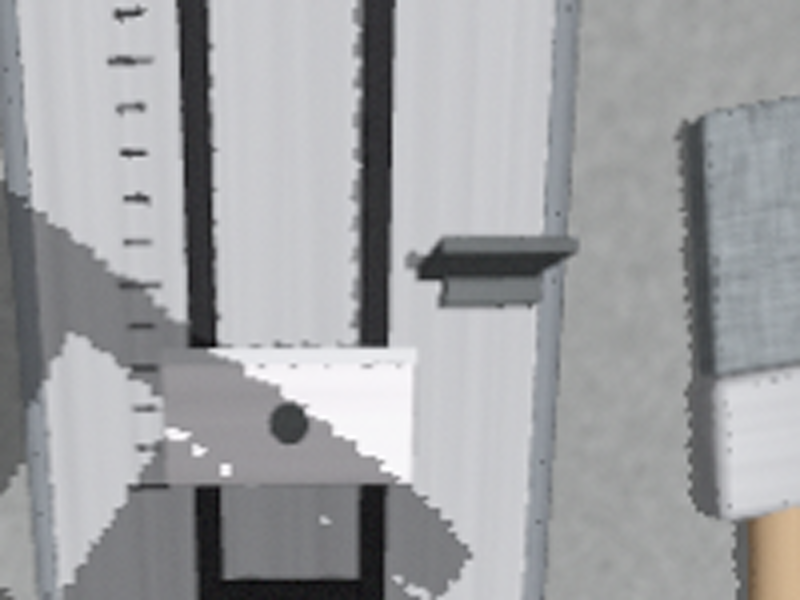

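```bash
cat > gap.py <<'E'
import sys,io,contextlib
with contextlib.redirect_stdout(io.StringIO()): from fit import *
n=sys.argv[1]; x0,y0=map(int,sys.argv[2:4]); c=pickle.load(open(n+'.pkl','rb'))
f=lambda x,y:((x+.5)/4-.5+x0,(y+.5)/4-.5+y0)
for a,z in zip(sys.argv[4:],(.104,.104,.106,.106)):
    print(loc(atz(c,f(*map(float,a.split(','))),z)).round(1))
E
python3 gap.py w2 180 0 160,347 417,347 445,244 578,244
```

```text
[-23.6  -3.  104. ]
[ 26.4  -3.  104. ]
[ 30.9  15.  106. ]
[ 56.   15.1 106. ]
```

Request:
send_rows(moves="0 0 0 -0.11 0 0.35 -1;0 0 0 -0.11 0 0.44 -1;0 0 0 -0.11 0 0.47 -1;0 0 0 -0.11 0 0.485 -1;0 0 0 -0.11 0 0.5 -1;0 0 0 -0.09 0 0.5 -1;0 0 0 -0.07 0 0.5 -1;0 0 0 -0.05 0 0.5 -1;0 0 0 -0.03 0 0.5 -1;0 0 0 -0.01 0 0.5 -1;0 0 0 0.01 0 0.5 -1;0 0 0 0.01 0 0.5 -1")

```text
time: 6.62
eef_pos: [0.5571, -0.0887, 0.0973]
tcp_rot: [0.599, 0.8, 0.001, -0.0]
contact_force: [0.2, 1.7, 4.6]
opening: -0.004
finger_force: 2.1
```

Request:
send_rows(moves="0 0 0 0 0 -0.05 -1;0 0 0 0 0 -0.1 -1;0 0 0 0 0 -0.35 -1;0 0 0 0 0 -0.5 -1;0 0 0 0 0 -0.5 -1")

```text
time: 7.25
eef_pos: [0.5586, -0.0902, 0.201]
tcp_rot: [0.6, 0.8, 0.001, 0.003]
contact_force: [0.5, 0.6, -0.7]
opening: 0.001
finger_force: 0.0
```

```bash
python3 look.py w3 180 0
```

```text
(no output)
```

View pics/w3c.png

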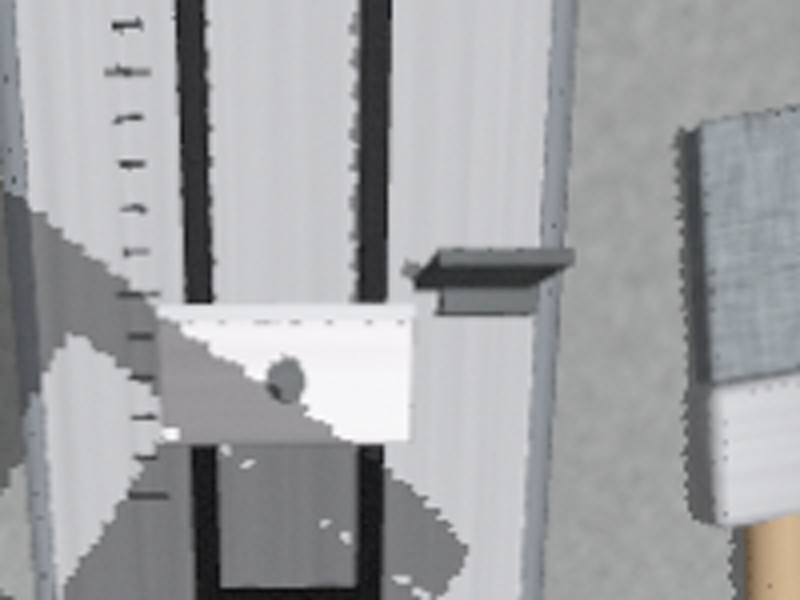

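The jaw front edge is at row ~303 (cols 158-416). The fin top is at rows 249-263 (cols 440-575).

```bash
python3 gap.py w3 180 0 158,303 416,303 442,256 575,256
```

```text
[-23.2   7.1 104. ]
[ 26.5   7.  104. ]
[ 31.   15.1 106. ]
[ 56.2  15.2 106. ]
```

Request:
send_rows(moves="0 0 0 -0.11 0 0.35 -1;0 0 0 -0.11 0 0.44 -1;0 0 0 -0.11 0 0.47 -1;0 0 0 -0.11 0 0.485 -1;0 0 0 -0.11 0 0.5 -1;0 0 0 -0.09 0 0.5 -1;0 0 0 -0.07 0 0.5 -1;0 0 0 -0.05 0 0.5 -1;0 0 0 -0.03 0 0.5 -1;0 0 0 -0.012 0 0.5 -1;0 0 0 -0.012 0 0.5 -1;0 0 0 -0.012 0 0.5 -1")

```text
time: 8.8
eef_pos: [0.5578, -0.0912, 0.0973]
tcp_rot: [0.6, 0.8, 0.001, -0.0]
contact_force: [0.3, 1.7, 4.4]
opening: -0.001
finger_force: 2.3
```

Request:
send_rows(moves="0 0 0 0 0 -0.05 -1;0 0 0 0 0 -0.1 -1;0 0 0 0 0 -0.35 -1;0 0 0 0 0 -0.5 -1;0 0 0 0 0 -0.5 -1")

```text
time: 9.43
eef_pos: [0.5593, -0.0926, 0.2009]
tcp_rot: [0.6, 0.8, 0.001, 0.003]
contact_force: [0.3, 0.1, 0.0]
opening: 0.002
finger_force: 0.0
```

```bash
python3 look.py w4 180 0
```

```text
(no output)
```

View pics/w4c.png

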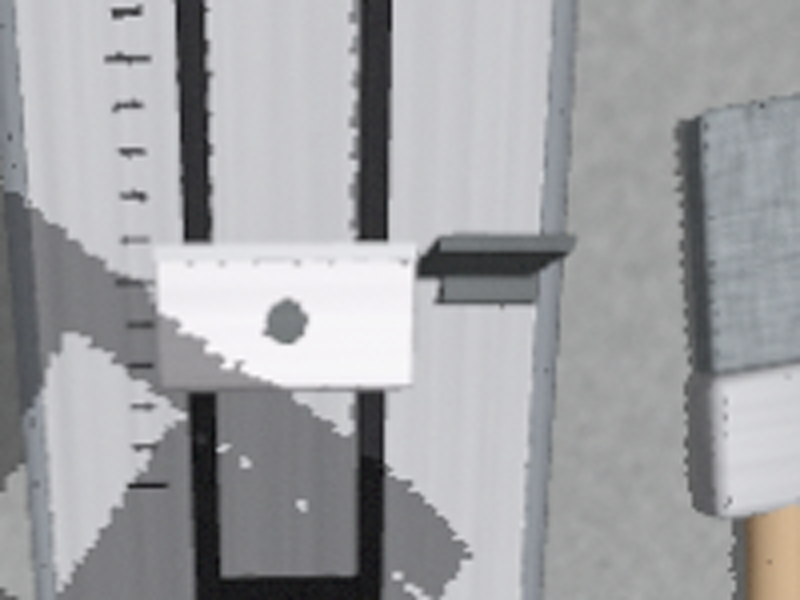

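```bash
python3 gap.py w4 180 0 155,243 416,243 442,242 575,242; python3 gap.py w4 180 0 158,388 412,386;echo strip;python3 gap.py w4 180 0 155,262; echo;  python3 gap.py w3 180 0 158,443 412,440; python3 gap.py w2 180 0 158,485 414,485; python3 - <<'E'
from h import *
print(ctrl.get_state()['time'])
E
```

```text
[-23.4  15.2 104. ]
[ 26.2  15.2 104. ]
[ 30.9  15.1 106. ]
[ 56.   15.1 106. ]
[-23.8 -10.9 104. ]
[ 26.2 -10.6 104. ]
strip
[-23.5  11.9 104. ]

[-24.2 -18.8 104. ]
[ 26.5 -18.3 104. ]
[-25. -29. 104.]
[ 26.7 -29.2 104. ]
9.475
```

The jaw face measures 15.2 mm along the track and the fin's mid-plane 15.1 mm. The jaw length comes out at 26 mm, which matches its given size. The finger is clear, so I'm handing in.

```bash
python3 -c "
from h import *
print(ctrl.sign_off())"
```

```text
the job is handed in; nothing more can be done
None
```

The jaw's front face measured about 0.1 mm from the middle of the gauge fin (limit 2.5 mm) after three wheel strokes; with the finger lifted clear, I handed the job in at about 9.5 s, and no verdict was returned.

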